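Check the sauce pistons and mark the blocked one

TASK

The emptied sauce dispenser has three hand pistons and one of them is blocked; nobody knows which. Push every piston down its stroke gently: the two free ones go fully home and stay down, but as soon as one pushes back harder on the way, stop, never force it, and leave it there. Set the red cover upright over the knob of the blocked piston, resting on it, and let go; leave the other things on the counter where they stand.

Things in the scene. Friction and masses are not known exactly. Their poses are not given: they have to be found in the camera images.
- station: sauce dispenser with black base, grey housing, three upright steel barrels in a row 76 mm apart and spouts to the front, 125 x 262 mm and 159 mm high with the pistons up; fixed to the counter. Origin: under the middle of it, on the counter; its y runs along the row to the left (piston_1), z up, x away from the robot. It must never be pressed, at any part or piston, by the gripper or the cover with more than 20 N
- piston_1 (a joint): the left piston, seen from the robot (white knob): 0 fully up, grows downward in m, 0.030 is fully home on its rubber end buffer (the buffer gives up to 3 mm more under 9 N or so). It has no return spring: it stays where it is left. A free piston moves with a steady drag of 2 to 5 N all the way home; a blocked one starts like that and then meets something springy between 10 and 15 mm down that adds about 1.1 N for each mm and turns rigid after 9 mm
- piston_2 (a joint): the middle piston, seen from the robot (yellow knob): 0 fully up, grows downward in m, 0.030 is fully home on its rubber end buffer (the buffer gives up to 3 mm more under 9 N or so). It has no return spring: it stays where it is left. A free piston moves with a steady drag of 2 to 5 N all the way home; a blocked one starts like that and then meets something springy between 10 and 15 mm down that adds about 1.1 N for each mm and turns rigid after 9 mm
- piston_3 (a joint): the right piston, seen from the robot (dark brown knob): 0 fully up, grows downward in m, 0.030 is fully home on its rubber end buffer (the buffer gives up to 3 mm more under 9 N or so). It has no return spring: it stays where it is left. A free piston moves with a steady drag of 2 to 5 N all the way home; a blocked one starts like that and then meets something springy between 10 and 15 mm down that adds about 1.1 N for each mm and turns rigid after 9 mm
- knob_1 (a point): centre of the flat top of the white knob of piston_1; the knob is a disc 36 mm across and 10 mm thick on a 12 mm stem; the point is 159 mm above the counter with the piston fully up and sinks with it. The barrel below (36 mm across, its collar at 79 mm height 41 mm across) ends 115 mm above the counter, the housing 75 mm above it
- knob_2 (a point): centre of the flat top of the yellow knob of piston_2; the knob is a disc 36 mm across and 10 mm thick on a 12 mm stem; the point is 159 mm above the counter with the piston fully up and sinks with it. The barrel below (36 mm across, its collar at 79 mm height 41 mm across) ends 115 mm above the counter, the housing 75 mm above it
- knob_3 (a point): centre of the flat top of the dark brown knob of piston_3; the knob is a disc 36 mm across and 10 mm thick on a 12 mm stem; the point is 159 mm above the counter with the piston fully up and sinks with it. The barrel below (36 mm across, its collar at 79 mm height 41 mm across) ends 115 mm above the counter, the housing 75 mm above it
- cover: loose red out-of-service cover, 70 g: an inverted cup 54 mm across and 45 mm high (bore 46 mm across, 40 mm deep, open below) with an upright round grip 18 mm across and 30 mm high on top (75 mm high in all). Origin: centre of its lower rim, z up
- cover_seat (a point): centre of the ceiling inside the cover, 40 mm above its rim; it comes to lie on the knob's top when the cover rests on a knob
- ribbon_sage: loose spool of green ribbon lying flat, 62 x 68 x 30 mm, a bystander; origin under its centre
- gift_box: loose grey-blue gift box with brown ribbon, 69 x 101 x 58 mm, a bystander; origin under its centre
- bean_jar: loose glass jar of cocoa beans with wooden stopper, 63 x 63 x 85 mm, a bystander; origin under its centre
There are look-alikes about, which are no part of the job. What is meant by the cover is not yellow, and is the larger of those in its own colour.

How it is judged:
By the outcome, as a careful person would: the job done as asked, in the order asked, and still so for the second after the job is handed in, with the robot touching nothing.
It also fails if it takes over 67 s, if anything falls off the work surface, if the arm or the gripper's body presses on something with over 40 N, if the wrist force passes 120 N, or if a joint passes its speed limit or range.

ROBOT

A 6-joint arm with a two-finger parallel gripper is mounted at the origin on a cart in front of the work surface, level with it; the furniture and walls round the work are solid. World frame = base frame: x ahead of the robot, y to its left, z up, the work surface at z = 0. Lengths are in m, angles in rad, forces in N, time in s.
With the tool pointing down it reaches from about 0.275 to 0.975 m from the base axis. Payload 8.4 kg.
Tool frame: the origin (TCP) lies midway between the tips of the shut fingers; the grasp point (between the pads) lies 19 mm behind it; z points along the fingers, y is the line along which they close (so a half turn about z gives the same grasp; the last joint's range is limited). The gripper opens to 92 mm and grips with 3 to 60 N. Pads are 20 mm wide; open, the fingers measure 128 mm over their backs; the gripper's body (75 mm by 189 mm) begins 69 mm behind the grasp point.
Start: joints at [-1.274, 0.353, 1.633, -0, 1.155, -0.002], TCP at [0.184, -0.597, 0.215] pointing down, gripper open.
Joint ranges: [-2.63, 2.63], [-0.92, 2.1], [0.06, 2.66], [-1.3, 4.44], [0, 2.69], [-3.02, 3.02]. Speed limits (rad/s): [2.22, 2.22, 2.79, 3.14, 3.14, 3.14].

INTERFACE

Orientations are given as a 3x3 rotation matrix whose columns are the frame's x, y, z axes.
In Python, from station import ctrl gives the robot as it stands.
- The arm moves only by the tool send_rows, never from a script. Its argument "series" is a list of rows, each a list of 2 entries, a list of its own where there are three numbers: the shift along the tool's x, y, z in units of 30 mm (1.0 is 30 mm), then the turn, a rotation vector about the tool's x, y, z in units of 5 degrees (1.0 is 5 degrees). In form: [[[dx, dy, dz], [rx, ry, rz]], ...]. A call has 1 to 5 rows; each row shifts and turns the commanded pose from where the row before left it, along the tool's axes as they then stand; what a row does not reach is not made up. A row lasts 1/12 s, in which the tool goes at most 41.7 mm and 7.16 degrees, less where a joint would pass 70% of its speed; a pose out of reach is approached as far as the arm can. A call is refused whole if a number of a shift passes 1 or a number of a turn 1, either way. A call with a gripper value outside its range is refused whole. "grip" is the finger opening in mm, from 0 to 91.9, set as the call begins (left out, the last holds). The fingers move at their own pace and stop on an object; "squeeze" is the grip in N (left out, the last holds). Time passes only in rows, so rows that do not move let the fingers close. It gives the time, the measured TCP pose, the force, the opening and the grip force at its end, in the units of the state.
- ctrl.state(): the state, without advancing time (a new reading comes with each control period).
- ctrl.capture(name): name is "scene" or "top" or "wrist"; returns a dict with "frame" (384x512x3 uint8, red, green, blue), "K" (3x3 intrinsics, pixels), "k1" (the pictures are not rectified: a ray, as slopes to the right and down, at radius r is drawn at 1 + k1 r^2 times it, then the intrinsics apply), "extrinsics" (4x4, takes a point from camera to world coordinates). Camera axes: x right, y up, looking along -z (the intrinsics and any distortion apply to the point x, -y, -z); pixel columns grow to the right and rows downward; lengths in m; the calibration is good to about 2 mm. A picture is of the moment at which its call begins. There is no depth.
- ctrl.hand_in(): hands the job in; it is judged then, once.
The state is a dict: "time_s": time; "joint_pos": joint angles; "joint_velocities": joint speeds; "tau": joint torques, N m; "tool_pos": TCP position; "tcp_rot": TCP orientation; "contact_force": force on the tool from outside, world axes, zero at the start; "moment": the same for the moment, N m; "opening": opening from 0.0 (shut) to 1.0 (fully open); "gripper_force": force on a finger pad.
Only numpy, scipy, OpenCV 4.12 (cv2) and the standard library are available. Lean on these libraries where they do the work, as an engineer would, in place of code of your own. Each camera call takes 0.05 s, during which the arm holds its last target. There are 200 camera calls.

## Working session

There is one attempt and no reset: what is moved stays moved. The work goes in short steps, Python scripts to look and compute and a tool call to move; the robot and the scene stay as the last step left them, time stands still between calls to the robot, and variables do not carry over. Pictures are saved under pics/ and viewed, at most 10 in all, crops included, and the job is handed in when it is done.

Besides the shell and the picture viewer there is one more tool, called after "Call:" as name(argument=value, ...), one argument or row to a line, values as JSON. send_rows: Moves the arm, as the interface text tells. Its arguments: {"type":"object","properties":{"series":{"type":"array"},"grip":{"type":"number"},"squeeze":{"type":"number"}},"required":["series"]}

```bash
mkdir -p pics; cat > h.py <<'E'
import numpy as np, cv2
from station import ctrl
def cap(n,f=None):
    c=ctrl.capture(n)
    if f: cv2.imwrite('pics/'+f,c['frame'][:,:,::-1])
    return c
def ray(c,u,v):
    K=np.array(c['K']);d=np.array([(u-K[0,2])/K[0,0],(v-K[1,2])/K[1,1]]);s=d.copy()
    for _ in range(20): s=d/(1+c['k1']*(s@s))
    E=np.array(c['extrinsics']);return E[:3,3],E[:3,:3]@np.array([s[0],-s[1],-1])
def onz(c,u,v,z):
    o,d=ray(c,u,v);return o+d*(z-o[2])/d[2]
def proj(c,p):
    E=np.array(c['extrinsics']);q=E[:3,:3].T@(np.array(p)-E[:3,3]);s=np.array([q[0],-q[1]])/-q[2]
    s=s*(1+c['k1']*(s@s));K=np.array(c['K']);return K[0,0]*s[0]+K[0,2],K[1,1]*s[1]+K[1,2]
E
python3 - <<'E'
from h import *
a=cap('scene');b=cap('top')
im=np.hstack([a['frame'],b['frame']])
cv2.imwrite('pics/a.png',cv2.resize(a['frame'],(800,600))[:,:,::-1]);cv2.imwrite('pics/b.png',cv2.resize(b['frame'],(800,600))[:,:,::-1])
np.save('pics/a.npy',a,allow_pickle=True);np.save('pics/b.npy',b,allow_pickle=True)
for c in(a,b):
    print(np.round(c['extrinsics'],3).tolist(),c['K'],c['k1'])
    m=cv2.cvtColor(c['frame'],cv2.COLOR_RGB2HSV)
    mm=(((m[...,0]<8)|(m[...,0]>172))&(m[...,1]>130)&(m[...,2]>60)).astype('uint8')
    n,l,s,ce=cv2.connectedComponentsWithStats(mm)
    print([(s[i].tolist(),ce[i].round(1).tolist()) for i in range(1,n) if s[i,4]>30])
s=ctrl.state();print(s)
E
```

```text
[[0.998, -0.051, 0.036, 0.563], [0.061, 0.661, -0.748, -0.951], [0.014, 0.749, 0.663, 0.958], [0.0, 0.0, 0.0, 1.0]] [[405.24150053   0.         253.63847446]
 [  0.         405.24150053 194.86349434]
 [  0.           0.           1.        ]] 0.03731635424814493
[([310, 129, 21, 12, 144], [319.1, 135.5]), ([253, 149, 13, 33, 254], [258.3, 164.9]), ([277, 164, 13, 22, 161], [283.3, 175.0])]
[[0.02, 0.994, -0.108, 0.353], [-1.0, 0.02, -0.004, 0.03], [-0.001, 0.108, 0.994, 1.336], [0.0, 0.0, 0.0, 1.0]] [[402.11525788   0.         262.29621623]
 [  0.         402.11525788 188.97366143]
 [  0.           0.           1.        ]] -0.05808371618353812
[([28, 63, 10, 18, 110], [32.4, 71.8]), ([40, 67, 14, 14, 77], [46.5, 74.0]), ([437, 101, 11, 27, 154], [441.5, 114.8]), ([124, 102, 14, 13, 78], [130.1, 108.3]), ([453, 106, 12, 13, 85], [458.8, 111.6]), ([457, 119, 9, 8, 39], [460.6, 123.4]), ([197, 146, 36, 15, 261], [214.6, 153.1]), ([174, 172, 16, 16, 194], [181.5, 179.3]), ([204, 176, 11, 11, 90], [209.2, 180.7])]
{'time_s': 0.1, 'joint_pos': array([-1.27441790e+00,  3.53574287e-01,  1.63408030e+00,  8.16236750e-06,
        1.15521946e+00, -2.39418381e-03]), 'joint_velocities': array([-4.61770487e-04, -2.24595775e-03, -3.22220849e-03,  4.25985074e-04,
        2.39609968e-05, -2.22193444e-04]), 'tau': array([ 1.23818161e-03, -5.94905806e+01, -3.34929478e+01,  6.99913502e-02,
        1.83165504e-02, -1.45392119e-05]), 'tool_pos': array([ 0.18383665, -0.59686261,  0.21393286]), 'tcp_rot': array([[ 9.55699461e-01,  2.94344026e-01, -3.67099739e-04],
       [ 2.94344255e-01, -9.55698672e-01,  1.22770621e-03],
       [ 1.05312543e-05, -1.28137186e-03, -9.99999179e-01]]), 'contact_force': array([-0.10143776,  0.48666733,  0.39645112]), 'moment': array([ 0.0187452 , -0.02950374,  0.02313869]), 'gripper_force': 0.0, 'opening': 1.0008148659707785}
```

View pics/a.png

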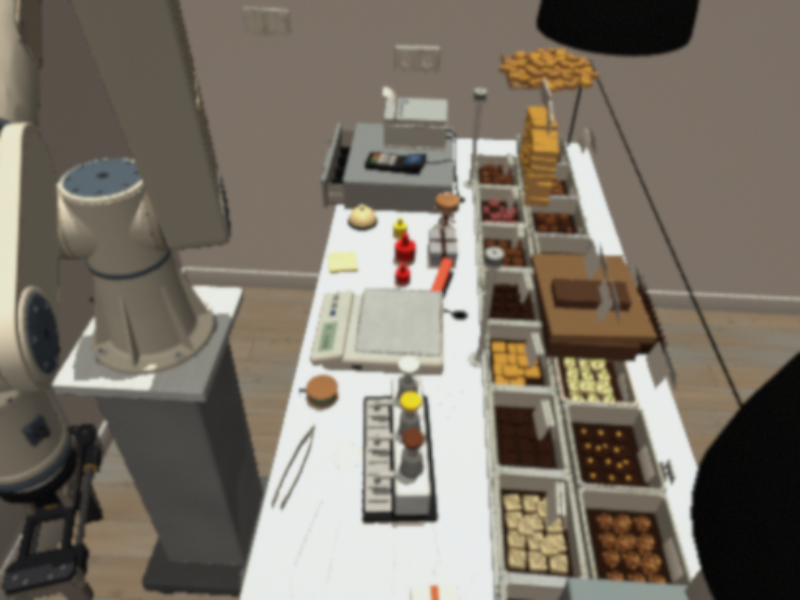

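View pics/b.png

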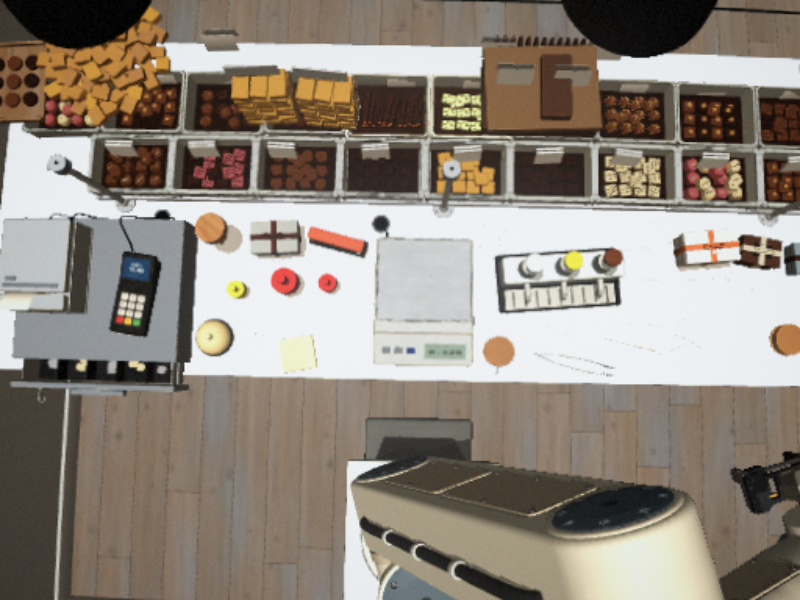

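The scene view shows the station at about (400,455) and the covers at (405,248). In the top view (800 px scale) the knobs are white (532,265), yellow (573,260) and brown (608,258).

The cover candidates in the top view are:
- **Large red:** (285,281)
- **Small red:** (327,283)
- **Yellow:** (236,289)

The large red one fits: it isn't yellow, and it is the larger of the two red ones. I'll confirm this in a crop.

```bash
python3 - <<'E'
from h import *
b=np.load('pics/b.npy',allow_pickle=True).item();a=np.load('pics/a.npy',allow_pickle=True).item()
f=b['frame'];cv2.imwrite('pics/c.png',np.vstack([cv2.resize(f[150:215,135:255],(720,390),interpolation=cv2.INTER_CUBIC)])[:,:,::-1])
def blobs(c,lo,hi,mn):
    m=cv2.inRange(cv2.cvtColor(c['frame'],cv2.COLOR_RGB2HSV),lo,hi)
    n,l,s,ce=cv2.connectedComponentsWithStats(m);return [(s[i].tolist(),ce[i].round(1).tolist()) for i in range(1,n) if s[i,4]>mn]
for nm,c in(('a',a),('b',b)):
    print(nm,'yel',blobs(c,(24,150,120),(34,255,255),30))
for nm,u,v,z in(('white',532*.64,265*.64,.159),('yel',573*.64,260*.64,.159),('br',608*.64,258*.64,.159),('red',181.5,179.3,.06),('redrim',181.5,179.3,.045),('red2',209.2,180.7,.04)):
    print(nm,onz(b,u,v,z).round(4))
E
```

```text
a yel [([253, 142, 7, 7, 33], [255.5, 144.8]), ([256, 250, 13, 12, 121], [262.0, 255.7])]
b yel [([362, 161, 11, 11, 100], [366.8, 166.1]), ([146, 180, 11, 11, 77], [150.8, 184.7])]
white [ 0.543  -0.1964  0.159 ]
yel [ 0.5543 -0.2748  0.159 ]
br [ 0.5597 -0.3422  0.159 ]
red [0.5173 0.2945 0.06  ]
redrim [0.5192 0.2976 0.045 ]
red2 [0.5171 0.2079 0.04  ]
```

View pics/c.png

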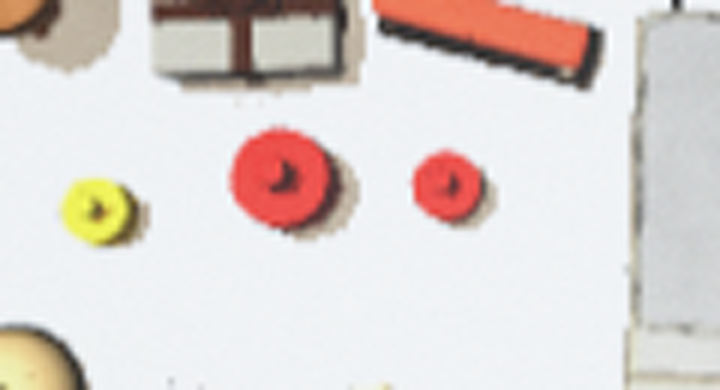

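The crop shows the large red cup at (281,178), clearly bigger than the small red one at (447,187), so it is the cover. Next I move above the station.

Call:
send_rows(
  series=[
    [[0,0,-0.4],[0,0,0.85]],
    [[0,0,-0.4],[0,0,0.85]],
    [[0,0,-0.4],[0,0,0.85]],
    [[0,0,-0.4],[0,0,0.87]],
  ],
  grip=0,
)

```text
time_s: 0.43
tool_pos: [0.1839, -0.597, 0.2626]
tcp_rot: [[1.0, -0.003, -0.0], [-0.003, -1.0, 0.001], [-0.0, -0.001, -1.0]]
contact_force: [0.2, -0.1, -0.2]
opening: 0.734
gripper_force: 0.0
```

Call:
send_rows(
  series=[
    [[0.85,-0.95,0],[0,0,0]],
    [[0.85,-0.95,0],[0,0,0]],
    [[0.85,-0.95,0],[0,0,0]],
    [[0.85,-0.95,0],[0,0,0]],
    [[0.85,-0.95,0],[0,0,0]],
  ],
)

```text
time_s: 0.85
tool_pos: [0.3121, -0.4532, 0.2623]
tcp_rot: [[1.0, -0.0, -0.0], [-0.0, -1.0, 0.0], [-0.0, -0.0, -1.0]]
contact_force: [1.1, -0.9, 0.2]
opening: 0.367
gripper_force: 0.0
```

Call:
send_rows(
  series=[
    [[0.85,-0.95,0],[0,0,0]],
    [[0.85,-0.95,0],[0,0,0]],
    [[0.85,-0.95,0],[0,0,0]],
    [[0.85,-0.95,0],[0,0,0]],
    [[0,0,0],[0,0,0]],
  ],
)

```text
time_s: 1.27
tool_pos: [0.4167, -0.3363, 0.2624]
tcp_rot: [[1.0, 0.004, 0.001], [0.004, -1.0, 0.002], [0.001, -0.002, -1.0]]
contact_force: [0.1, 0.2, -0.3]
opening: 0.014
gripper_force: 0.0
```

```bash
python3 - <<'E'
from h import *
c=cap('wrist');np.save('pics/w.npy',c,allow_pickle=True)
print(np.round(c['extrinsics'],3).tolist(),c['K'][0],c['k1'])
im=cv2.resize(c['frame'],(800,600))[:,:,::-1].copy()
for p in((.543,-.196,.159),(.5543,-.2748,.159),(.56,-.342,.159)):
    u,v=proj(c,p);print(u,v)
cv2.imwrite('pics/d.png',im)
E
```

```text
[[0.004, 0.964, 0.266, 0.491], [-1.0, 0.005, -0.0, -0.337], [-0.002, -0.266, 0.964, 0.432], [0.0, 0.0, 0.0, 1.0]] [322.10693869   0.         255.48225295] -0.010627534335934573
75.24820582615467 29.20555934535247
175.14526599255356 13.233630240639258
262.5929018546399 5.296057076659366
```

View pics/d.png

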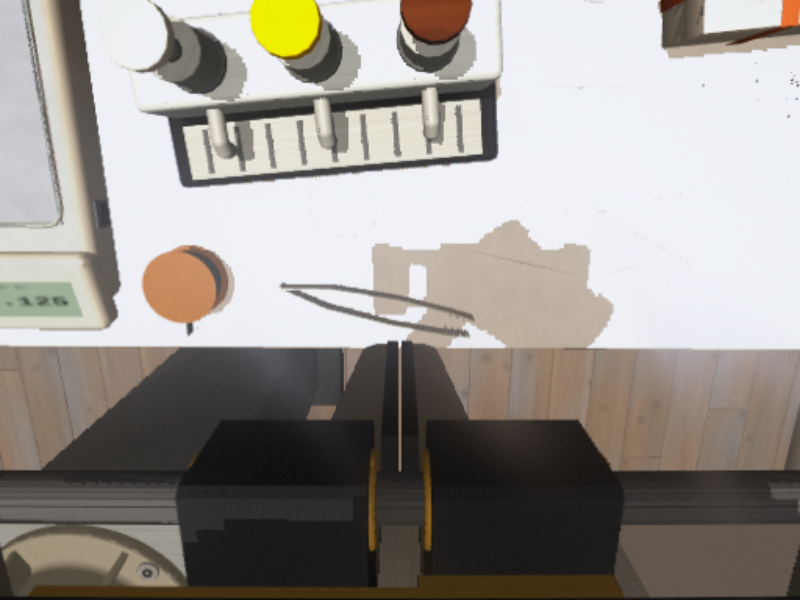

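The wrist view shows white at about (137,32), yellow (287,22) and brown (435,10) (800 px scale). They sit near the top edge, so I'll move nearer and measure again.

Call:
send_rows(
  series=[
    [[0.45,-0.75,0],[0,0,0]],
    [[0.45,-0.75,0],[0,0,0]],
    [[0.45,-0.7,0],[0,0,0]],
    [[0.35,0,0],[0,0,0]],
    [[0,0,0],[0,0,0]],
  ],
)

```text
time_s: 1.73
tool_pos: [0.4655, -0.275, 0.2625]
tcp_rot: [[1.0, 0.002, 0.0], [0.002, -1.0, -0.0], [0.0, 0.0, -1.0]]
contact_force: [-0.0, -0.5, -0.5]
opening: 0.003
gripper_force: 0.0
```

```bash
python3 - <<'E'
from h import *
c=cap('wrist');np.save('pics/w.npy',c,allow_pickle=True)
h=cv2.cvtColor(c['frame'],cv2.COLOR_RGB2HSV)
for nm,lo,hi in(('yel',(24,150,120),(34,255,255)),('brown',(0,120,40),(14,255,190))):
    m=cv2.inRange(h,lo,hi)
    for k in cv2.findContours(m,0,2)[0]:
        if cv2.contourArea(k)>400:
            (u,v),r=cv2.minEnclosingCircle(k);mo=cv2.moments(k);u2,v2=mo['m10']/mo['m00'],mo['m01']/mo['m00']
            print(nm,round(u),round(v),round(r),cv2.contourArea(k),onz(c,u,v,.159).round(4),onz(c,u2,v2,.159).round(4))
cv2.imwrite('pics/e.png',cv2.resize(c['frame'],(800,600))[:,:,::-1])
s=ctrl.state();print(s['tool_pos'],s['contact_force'])
E
```

```text
yel 259 77 22 1427.0 [ 0.5566 -0.2785  0.159 ] [ 0.5566 -0.2787  0.159 ]
brown 165 220 22 488.5 [ 0.433  -0.1938  0.159 ] [ 0.425  -0.1937  0.159 ]
brown 351 67 22 1259.5 [ 0.5642 -0.3525  0.159 ] [ 0.5647 -0.3523  0.159 ]
[ 0.46454637 -0.27553087  0.26242035] [-0.47141852 -0.03183904 -0.51572331]
```

View pics/e.png

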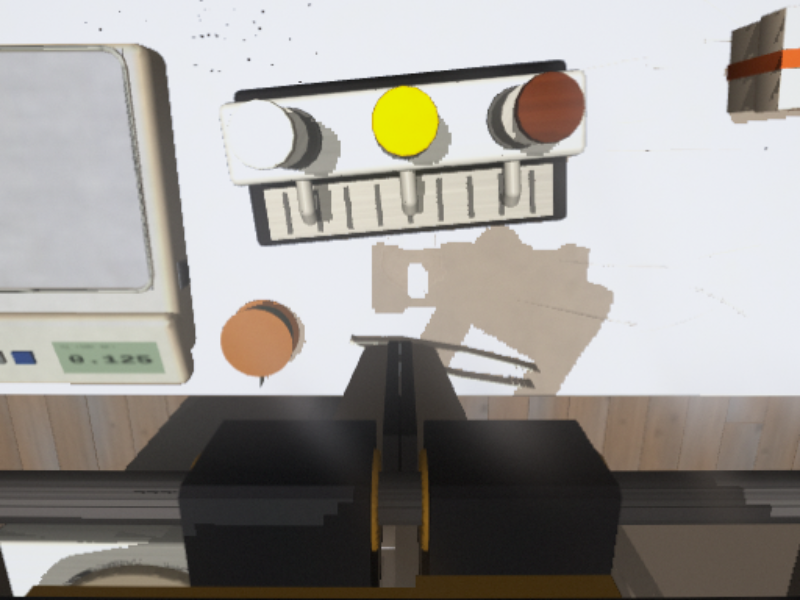

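The wrist view shows yellow at (405,121), brown (549,108) and white (261,133), 800 px scale. In world coordinates: yellow (.556,-.278), white (.548,-.202), brown (.564,-.353). I'll press yellow first.

Call:
send_rows(
  series=[
    [[1,0.02,0],[0,0,0]],
    [[1,0.02,0.6],[0,0,0]],
    [[1,0.02,0.8],[0,0,0]],
    [[0,0,0.8],[0,0,0]],
    [[0,0,0.6],[0,0,0]],
  ],
)

```text
time_s: 2.2
tool_pos: [0.5541, -0.2779, 0.1761]
tcp_rot: [[1.0, 0.0, -0.002], [0.0, -1.0, 0.0], [-0.002, -0.0, -1.0]]
contact_force: [-0.9, 0.3, -0.4]
opening: -0.003
gripper_force: 0.0
```

Call:
send_rows(
  series=[
    [[0,0,0.2],[0,0,0]],
    [[0,0,0],[0,0,0]],
    [[0,0,0],[0,0,0]],
  ],
)

```text
time_s: 2.45
tool_pos: [0.5539, -0.2776, 0.1731]
tcp_rot: [[1.0, -0.001, -0.0], [-0.001, -1.0, -0.0], [-0.0, 0.0, -1.0]]
contact_force: [0.5, -0.7, -0.3]
opening: 0.0
gripper_force: 0.0
```

Call:
send_rows(
  series=[
    [[0,0,0.05],[0,0,0]],
    [[0,0,0.05],[0,0,0]],
  ],
)

```text
time_s: 2.62
tool_pos: [0.5549, -0.2773, 0.1712]
tcp_rot: [[1.0, -0.0, 0.002], [-0.0, -1.0, -0.001], [0.002, 0.001, -1.0]]
contact_force: [0.5, -0.1, 0.5]
opening: 0.003
gripper_force: 0.0
```

Call:
send_rows(
  series=[
    [[0,0,0.05],[0,0,0]],
    [[0,0,0.05],[0,0,0]],
  ],
)

```text
time_s: 2.78
tool_pos: [0.5546, -0.2767, 0.1673]
tcp_rot: [[1.0, 0.0, 0.001], [0.0, -1.0, -0.001], [0.001, 0.001, -1.0]]
contact_force: [0.2, 0.1, 0.1]
opening: 0.001
gripper_force: 0.0
```

Call:
send_rows(
  series=[
    [[0,0,0.05],[0,0,0]],
    [[0,0,0.05],[0,0,0]],
  ],
)

```text
time_s: 2.95
tool_pos: [0.5544, -0.2764, 0.1637]
tcp_rot: [[1.0, 0.0, 0.0], [0.0, -1.0, -0.0], [0.0, 0.0, -1.0]]
contact_force: [0.7, -0.2, -1.0]
opening: 0.006
gripper_force: 0.0
```

Call:
send_rows(
  series=[
    [[0,0,0.05],[0,0,0]],
    [[0,0,0.05],[0,0,0]],
    [[0,0,0.05],[0,0,0]],
  ],
)

```text
time_s: 3.2
tool_pos: [0.5544, -0.2764, 0.1589]
tcp_rot: [[1.0, 0.0, -0.0], [0.0, -1.0, 0.0], [-0.0, -0.0, -1.0]]
contact_force: [0.3, -0.6, -0.1]
opening: 0.004
gripper_force: 0.0
```

Call:
send_rows(
  series=[
    [[0,0,0.05],[0,0,0]],
    [[0,0,0.05],[0,0,0]],
  ],
)

```text
time_s: 3.37
tool_pos: [0.5544, -0.2765, 0.1559]
tcp_rot: [[1.0, 0.0, -0.0], [0.0, -1.0, 0.0], [-0.0, -0.0, -1.0]]
contact_force: [0.1, -0.3, 0.5]
opening: 0.003
gripper_force: 0.0
```

Call:
send_rows(
  series=[
    [[0,0,0.05],[0,0,0]],
    [[0,0,0.05],[0,0,0]],
  ],
)

```text
time_s: 3.53
tool_pos: [0.5544, -0.2765, 0.153]
tcp_rot: [[1.0, 0.0, -0.0], [0.0, -1.0, 0.0], [-0.0, -0.0, -1.0]]
contact_force: [-0.8, 0.2, 1.1]
opening: -0.001
gripper_force: 0.8
```

Call:
send_rows(
  series=[
    [[0,0,0.05],[0,0,0]],
    [[0,0,0.05],[0,0,0]],
  ],
)

```text
time_s: 3.7
tool_pos: [0.5544, -0.2765, 0.1501]
tcp_rot: [[1.0, 0.0, 0.0], [0.0, -1.0, -0.0], [0.0, 0.0, -1.0]]
contact_force: [-0.6, 0.6, 2.2]
opening: 0.002
gripper_force: 0.8
```

Call:
send_rows(
  series=[
    [[0,0,0.05],[0,0,0]],
  ],
)

```text
time_s: 3.78
tool_pos: [0.5544, -0.2765, 0.1485]
tcp_rot: [[1.0, 0.0, 0.0], [0.0, -1.0, -0.0], [0.0, 0.0, -1.0]]
contact_force: [-0.7, 0.0, 2.3]
opening: 0.006
gripper_force: 0.8
```

Call:
send_rows(
  series=[
    [[0,0,0.05],[0,0,0]],
  ],
)

```text
time_s: 3.87
tool_pos: [0.5544, -0.2765, 0.147]
tcp_rot: [[1.0, 0.0, 0.0], [0.0, -1.0, 0.0], [0.0, -0.0, -1.0]]
contact_force: [-0.3, 0.8, 1.0]
opening: 0.005
gripper_force: 0.8
```

Call:
send_rows(
  series=[
    [[0,0,0.05],[0,0,0]],
  ],
)

```text
time_s: 3.95
tool_pos: [0.5544, -0.2765, 0.1455]
tcp_rot: [[1.0, 0.0, 0.0], [0.0, -1.0, -0.0], [0.0, 0.0, -1.0]]
contact_force: [-0.6, 1.2, 1.2]
opening: 0.003
gripper_force: 0.8
```

Call:
send_rows(
  series=[
    [[0,0,0.05],[0,0,0]],
  ],
)

```text
time_s: 4.03
tool_pos: [0.5544, -0.2765, 0.144]
tcp_rot: [[1.0, 0.0, 0.0], [0.0, -1.0, -0.0], [0.0, 0.0, -1.0]]
contact_force: [-0.2, 0.4, 1.7]
opening: 0.005
gripper_force: 0.8
```

Call:
send_rows(
  series=[
    [[0,0,0.05],[0,0,0]],
  ],
)

```text
time_s: 4.12
tool_pos: [0.5544, -0.2765, 0.1424]
tcp_rot: [[1.0, 0.0, 0.0], [0.0, -1.0, -0.0], [0.0, 0.0, -1.0]]
contact_force: [-0.3, 1.7, 1.7]
opening: 0.002
gripper_force: 0.8
```

Call:
send_rows(
  series=[
    [[0,0,0.05],[0,0,0]],
  ],
)

```text
time_s: 4.2
tool_pos: [0.5544, -0.2765, 0.1409]
tcp_rot: [[1.0, 0.0, -0.0], [0.0, -1.0, 0.0], [-0.0, -0.0, -1.0]]
contact_force: [-0.4, 0.5, 1.4]
opening: 0.003
gripper_force: 0.8
```

Call:
send_rows(
  series=[
    [[0,0,0.03],[0,0,0]],
  ],
)

```text
time_s: 4.28
tool_pos: [0.5544, -0.2765, 0.14]
tcp_rot: [[1.0, 0.0, 0.0], [0.0, -1.0, 0.0], [0.0, -0.0, -1.0]]
contact_force: [-0.6, -1.0, 1.3]
opening: 0.001
gripper_force: 0.8
```

Call:
send_rows(
  series=[
    [[0,0,0.05],[0,0,0]],
    [[0,0,0.05],[0,0,0]],
  ],
)

```text
time_s: 4.45
tool_pos: [0.5544, -0.2765, 0.1371]
tcp_rot: [[1.0, 0.0, 0.0], [0.0, -1.0, -0.0], [0.0, 0.0, -1.0]]
contact_force: [0.3, 0.8, 1.2]
opening: 0.004
gripper_force: 0.8
```

Call:
send_rows(
  series=[
    [[0,0,0.05],[0,0,0]],
    [[0,0,0.03],[0,0,0]],
  ],
)

```text
time_s: 4.62
tool_pos: [0.5544, -0.2765, 0.1346]
tcp_rot: [[1.0, 0.0, -0.0], [0.0, -1.0, 0.0], [-0.0, -0.0, -1.0]]
contact_force: [-0.8, -0.6, 1.3]
opening: 0.001
gripper_force: 0.8
```

Yellow is free. I'll push it home until the buffer is felt.

Call:
send_rows(
  series=[
    [[0,0,0.05],[0,0,0]],
    [[0,0,0.05],[0,0,0]],
  ],
)

```text
time_s: 4.78
tool_pos: [0.5544, -0.2765, 0.1317]
tcp_rot: [[1.0, 0.0, 0.0], [0.0, -1.0, 0.0], [0.0, -0.0, -1.0]]
contact_force: [-0.3, 0.6, 1.8]
opening: 0.007
gripper_force: 0.8
```

Call:
send_rows(
  series=[
    [[0,0,0.05],[0,0,0]],
  ],
)

```text
time_s: 4.87
tool_pos: [0.5544, -0.2765, 0.1301]
tcp_rot: [[1.0, 0.0, 0.0], [0.0, -1.0, 0.0], [0.0, -0.0, -1.0]]
contact_force: [-0.2, 0.6, 0.9]
opening: 0.0
gripper_force: 1.1
```

Call:
send_rows(
  series=[
    [[0,0,0.05],[0,0,0]],
  ],
)

```text
time_s: 4.95
tool_pos: [0.5544, -0.2765, 0.1288]
tcp_rot: [[1.0, 0.0, 0.0], [0.0, -1.0, -0.0], [0.0, 0.0, -1.0]]
contact_force: [-1.5, 1.3, 6.1]
opening: 0.004
gripper_force: 3.1
```

Call:
send_rows(
  series=[
    [[0,0,0.03],[0,0,0]],
    [[0,0,0],[0,0,0]],
  ],
)

```text
time_s: 5.12
tool_pos: [0.5544, -0.2765, 0.128]
tcp_rot: [[1.0, 0.0, 0.0], [0.0, -1.0, -0.0], [0.0, 0.0, -1.0]]
contact_force: [-0.8, 0.8, 4.1]
opening: 0.003
gripper_force: 2.1
```

Yellow is home. Next is brown.

Call:
send_rows(
  series=[
    [[0,0,-0.8],[0,0,0]],
    [[0,0,-0.9],[0,0,0]],
    [[0.1,0.8,0],[0,0,0]],
    [[0.1,0.9,0],[0,0,0]],
    [[0.1,0.85,0],[0,0,0]],
  ],
)

```text
time_s: 5.53
tool_pos: [0.5638, -0.3539, 0.1795]
tcp_rot: [[1.0, 0.001, 0.001], [0.001, -1.0, -0.001], [0.001, 0.001, -1.0]]
contact_force: [0.2, -0.0, -0.3]
opening: 0.005
gripper_force: 0.0
```

Call:
send_rows(
  series=[
    [[0,0,0.2],[0,0,0]],
    [[0,0,0.2],[0,0,0]],
    [[0,0,0.1],[0,0,0]],
    [[0,0,0.05],[0,0,0]],
    [[0,0,0.05],[0,0,0]],
  ],
)

```text
time_s: 5.95
tool_pos: [0.5632, -0.3519, 0.1603]
tcp_rot: [[1.0, 0.001, -0.001], [0.001, -1.0, 0.001], [-0.001, -0.001, -1.0]]
contact_force: [0.5, -0.3, 0.4]
opening: 0.005
gripper_force: 0.0
```

Call:
send_rows(
  series=[
    [[0,0,0.05],[0,0,0]],
    [[0,0,0.05],[0,0,0]],
  ],
)

```text
time_s: 6.12
tool_pos: [0.5636, -0.3524, 0.1579]
tcp_rot: [[1.0, 0.001, 0.0], [0.001, -1.0, -0.0], [0.0, 0.0, -1.0]]
contact_force: [0.0, 0.2, 0.5]
opening: 0.004
gripper_force: 0.0
```

Call:
send_rows(
  series=[
    [[0,0,0.05],[0,0,0]],
    [[0,0,0.05],[0,0,0]],
  ],
)

```text
time_s: 6.28
tool_pos: [0.5636, -0.3526, 0.1554]
tcp_rot: [[1.0, 0.001, 0.0], [0.001, -1.0, 0.0], [0.0, -0.0, -1.0]]
contact_force: [-0.9, 2.4, 4.7]
opening: 0.003
gripper_force: 2.3
```

Call:
send_rows(
  series=[
    [[0,0,0.05],[0,0,0]],
    [[0,0,0.05],[0,0,0]],
  ],
)

```text
time_s: 6.45
tool_pos: [0.5636, -0.3527, 0.1522]
tcp_rot: [[1.0, 0.0, 0.001], [0.0, -1.0, 0.0], [0.001, -0.0, -1.0]]
contact_force: [0.2, 1.9, 4.3]
opening: 0.004
gripper_force: 2.4
```

Brown's drag is about 4.5 N. I'll continue in small steps.

Call:
send_rows(
  series=[
    [[0,0,0.05],[0,0,0]],
    [[0,0,0.05],[0,0,0]],
  ],
)

```text
time_s: 6.62
tool_pos: [0.5636, -0.3527, 0.1489]
tcp_rot: [[1.0, 0.0, 0.0], [0.0, -1.0, 0.0], [0.0, -0.0, -1.0]]
contact_force: [0.1, 2.5, 4.2]
opening: 0.002
gripper_force: 2.3
```

Call:
send_rows(
  series=[
    [[0,0,0.04],[0,0,0]],
  ],
)

```text
time_s: 6.7
tool_pos: [0.5636, -0.3528, 0.1476]
tcp_rot: [[1.0, 0.0, 0.0], [0.0, -1.0, 0.0], [0.0, -0.0, -1.0]]
contact_force: [-0.2, 3.4, 3.6]
opening: 0.011
gripper_force: 2.3
```

Call:
send_rows(
  series=[
    [[0,0,0.04],[0,0,0]],
  ],
)

```text
time_s: 6.78
tool_pos: [0.5636, -0.3529, 0.1464]
tcp_rot: [[1.0, 0.0, 0.0], [0.0, -1.0, 0.0], [0.0, -0.0, -1.0]]
contact_force: [0.9, 3.2, 5.5]
opening: 0.008
gripper_force: 2.3
```

Call:
send_rows(
  series=[
    [[0,0,0.04],[0,0,0]],
  ],
)

```text
time_s: 6.87
tool_pos: [0.5635, -0.353, 0.1452]
tcp_rot: [[1.0, 0.0, 0.0], [0.0, -1.0, 0.0], [0.0, -0.0, -1.0]]
contact_force: [0.6, 4.1, 4.6]
opening: 0.006
gripper_force: 2.3
```

Call:
send_rows(
  series=[
    [[0,0,0.04],[0,0,0]],
  ],
)

```text
time_s: 6.95
tool_pos: [0.5635, -0.353, 0.144]
tcp_rot: [[1.0, 0.0, 0.0], [0.0, -1.0, 0.0], [0.0, -0.0, -1.0]]
contact_force: [0.7, 3.4, 5.2]
opening: 0.003
gripper_force: 2.3
```

Call:
send_rows(
  series=[
    [[0,0,0.04],[0,0,0]],
  ],
)

```text
time_s: 7.03
tool_pos: [0.5635, -0.353, 0.1428]
tcp_rot: [[1.0, 0.0, 0.0], [0.0, -1.0, 0.0], [0.0, -0.0, -1.0]]
contact_force: [0.2, 3.0, 3.2]
opening: 0.005
gripper_force: 2.3
```

Call:
send_rows(
  series=[
    [[0,0,0.04],[0,0,0]],
  ],
)

```text
time_s: 7.12
tool_pos: [0.5635, -0.353, 0.1416]
tcp_rot: [[1.0, 0.0, 0.0], [0.0, -1.0, -0.0], [0.0, 0.0, -1.0]]
contact_force: [0.5, 4.3, 4.9]
opening: 0.001
gripper_force: 2.3
```

Call:
send_rows(
  series=[
    [[0,0,0.05],[0,0,0]],
  ],
)

```text
time_s: 7.2
tool_pos: [0.5635, -0.353, 0.1401]
tcp_rot: [[1.0, 0.0, 0.0], [0.0, -1.0, -0.0], [0.0, 0.0, -1.0]]
contact_force: [1.4, 4.0, 4.9]
opening: 0.006
gripper_force: 2.3
```

Call:
send_rows(
  series=[
    [[0,0,0.05],[0,0,0]],
  ],
)

```text
time_s: 7.28
tool_pos: [0.5635, -0.353, 0.1386]
tcp_rot: [[1.0, 0.0, 0.0], [0.0, -1.0, -0.0], [0.0, 0.0, -1.0]]
contact_force: [1.0, 3.9, 4.7]
opening: 0.005
gripper_force: 2.3
```

Call:
send_rows(
  series=[
    [[0,0,0.05],[0,0,0]],
    [[0,0,0.05],[0,0,0]],
  ],
)

```text
time_s: 7.45
tool_pos: [0.5635, -0.353, 0.1355]
tcp_rot: [[1.0, 0.0, 0.0], [0.0, -1.0, -0.0], [0.0, 0.0, -1.0]]
contact_force: [1.0, 3.7, 5.0]
opening: 0.002
gripper_force: 2.3
```

Brown is free too. I'll take it home.

Call:
send_rows(
  series=[
    [[0,0,0.05],[0,0,0]],
    [[0,0,0.05],[0,0,0]],
  ],
)

```text
time_s: 7.62
tool_pos: [0.5635, -0.353, 0.1326]
tcp_rot: [[1.0, 0.0, 0.0], [0.0, -1.0, -0.0], [0.0, 0.0, -1.0]]
contact_force: [1.4, 2.0, 4.0]
opening: 0.001
gripper_force: 2.3
```

Call:
send_rows(
  series=[
    [[0,0,0.05],[0,0,0]],
    [[0,0,0.05],[0,0,0]],
  ],
)

```text
time_s: 7.78
tool_pos: [0.5635, -0.353, 0.1296]
tcp_rot: [[1.0, 0.0, 0.0], [0.0, -1.0, -0.0], [0.0, 0.0, -1.0]]
contact_force: [1.6, 3.9, 7.4]
opening: 0.003
gripper_force: 3.4
```

Call:
send_rows(
  series=[
    [[0,0,0.04],[0,0,0]],
    [[0,0,0.01],[0,0,0]],
  ],
)

```text
time_s: 7.95
tool_pos: [0.5635, -0.3531, 0.1285]
tcp_rot: [[1.0, 0.0, 0.0], [0.0, -1.0, -0.0], [0.0, 0.0, -1.0]]
contact_force: [0.5, 3.9, 10.1]
opening: 0.003
gripper_force: 4.9
```

Brown is home. White should be the blocked one, so I'll push it gently.

Call:
send_rows(
  series=[
    [[0,0,-0.8],[0,0,0]],
    [[0,0,-0.9],[0,0,0]],
    [[-0.1,-1,0],[0,0,0]],
    [[-0.1,-1,0],[0,0,0]],
    [[-0.1,-1,0],[0,0,0]],
  ],
)

```text
time_s: 8.37
tool_pos: [0.5536, -0.263, 0.1789]
tcp_rot: [[1.0, -0.001, -0.001], [-0.001, -1.0, -0.001], [-0.001, 0.001, -1.0]]
contact_force: [-0.4, 0.1, -0.8]
opening: 0.005
gripper_force: 0.0
```

Call:
send_rows(
  series=[
    [[-0.1,-1,0],[0,0,0]],
    [[-0.1,-1,0],[0,0,0]],
    [[0,0,0.25],[0,0,0]],
    [[0,0,0.2],[0,0,0]],
    [[0,0,0.1],[0,0,0]],
  ],
)

```text
time_s: 8.78
tool_pos: [0.5479, -0.2035, 0.1615]
tcp_rot: [[1.0, 0.001, -0.001], [0.001, -1.0, -0.001], [-0.001, 0.001, -1.0]]
contact_force: [-0.3, -1.1, -0.3]
opening: 0.007
gripper_force: 0.0
```

Call:
send_rows(
  series=[
    [[0,0,0.05],[0,0,0]],
    [[0,0,0.05],[0,0,0]],
  ],
)

```text
time_s: 8.95
tool_pos: [0.5482, -0.2041, 0.1591]
tcp_rot: [[1.0, -0.001, -0.001], [-0.001, -1.0, -0.0], [-0.001, 0.0, -1.0]]
contact_force: [-0.0, -0.6, 0.0]
opening: 0.007
gripper_force: 0.0
```

Call:
send_rows(
  series=[
    [[0,0,0.05],[0,0,0]],
    [[0,0,0.05],[0,0,0]],
  ],
)

```text
time_s: 9.12
tool_pos: [0.5484, -0.204, 0.1568]
tcp_rot: [[1.0, -0.0, 0.0], [-0.0, -1.0, -0.001], [0.0, 0.001, -1.0]]
contact_force: [-0.9, -1.9, 3.1]
opening: 0.004
gripper_force: 1.6
```

Call:
send_rows(
  series=[
    [[0,0,0.05],[0,0,0]],
    [[0,0,0.05],[0,0,0]],
  ],
)

```text
time_s: 9.28
tool_pos: [0.5486, -0.2036, 0.1539]
tcp_rot: [[1.0, 0.0, 0.001], [0.0, -1.0, -0.001], [0.001, 0.001, -1.0]]
contact_force: [-0.6, -1.2, 4.0]
opening: 0.005
gripper_force: 1.6
```

Call:
send_rows(
  series=[
    [[0,0,0.05],[0,0,0]],
    [[0,0,0.05],[0,0,0]],
  ],
)

```text
time_s: 9.45
tool_pos: [0.5486, -0.2033, 0.1508]
tcp_rot: [[1.0, 0.0, 0.001], [0.0, -1.0, -0.0], [0.001, 0.0, -1.0]]
contact_force: [-0.1, -2.6, 2.8]
opening: 0.006
gripper_force: 1.6
```

Call:
send_rows(
  series=[
    [[0,0,0.03],[0,0,0]],
  ],
)

```text
time_s: 9.53
tool_pos: [0.5486, -0.2031, 0.1498]
tcp_rot: [[1.0, 0.0, 0.001], [0.0, -1.0, -0.0], [0.001, 0.0, -1.0]]
contact_force: [-0.4, -1.9, 2.6]
opening: 0.007
gripper_force: 1.5
```

Call:
send_rows(
  series=[
    [[0,0,0.03],[0,0,0]],
  ],
)

```text
time_s: 9.62
tool_pos: [0.5486, -0.2031, 0.1489]
tcp_rot: [[1.0, 0.0, 0.001], [0.0, -1.0, -0.0], [0.001, 0.0, -1.0]]
contact_force: [0.4, -1.7, 3.7]
opening: 0.002
gripper_force: 1.5
```

Call:
send_rows(
  series=[
    [[0,0,0.03],[0,0,0]],
  ],
)

```text
time_s: 9.7
tool_pos: [0.5486, -0.2031, 0.148]
tcp_rot: [[1.0, 0.0, 0.001], [0.0, -1.0, -0.0], [0.001, 0.0, -1.0]]
contact_force: [0.5, -3.2, 3.6]
opening: 0.003
gripper_force: 1.5
```

Call:
send_rows(
  series=[
    [[0,0,0.03],[0,0,0]],
  ],
)

```text
time_s: 9.78
tool_pos: [0.5486, -0.2031, 0.1471]
tcp_rot: [[1.0, 0.0, 0.001], [0.0, -1.0, -0.0], [0.001, 0.0, -1.0]]
contact_force: [0.2, -2.4, 2.7]
opening: 0.003
gripper_force: 1.5
```

Call:
send_rows(
  series=[
    [[0,0,0.03],[0,0,0]],
  ],
)

```text
time_s: 9.87
tool_pos: [0.5486, -0.203, 0.1462]
tcp_rot: [[1.0, 0.0, 0.0], [0.0, -1.0, -0.0], [0.0, 0.0, -1.0]]
contact_force: [0.8, -2.3, 2.6]
opening: 0.002
gripper_force: 1.5
```

Call:
send_rows(
  series=[
    [[0,0,0.03],[0,0,0]],
  ],
)

```text
time_s: 9.95
tool_pos: [0.5486, -0.203, 0.1453]
tcp_rot: [[1.0, 0.0, 0.0], [0.0, -1.0, -0.0], [0.0, 0.0, -1.0]]
contact_force: [0.3, -2.3, 3.7]
opening: 0.007
gripper_force: 1.5
```

Call:
send_rows(
  series=[
    [[0,0,0.03],[0,0,0]],
  ],
)

```text
time_s: 10.03
tool_pos: [0.5486, -0.203, 0.1444]
tcp_rot: [[1.0, 0.0, 0.0], [0.0, -1.0, -0.0], [0.0, 0.0, -1.0]]
contact_force: [0.5, -2.6, 3.1]
opening: 0.006
gripper_force: 1.7
```

Call:
send_rows(
  series=[
    [[0,0,0.03],[0,0,0]],
  ],
)

```text
time_s: 10.12
tool_pos: [0.5485, -0.203, 0.1435]
tcp_rot: [[1.0, 0.0, 0.0], [0.0, -1.0, -0.0], [0.0, 0.0, -1.0]]
contact_force: [0.9, -2.7, 4.9]
opening: 0.006
gripper_force: 2.2
```

Call:
send_rows(
  series=[
    [[0,0,0.02],[0,0,0]],
  ],
)

```text
time_s: 10.2
tool_pos: [0.5486, -0.203, 0.143]
tcp_rot: [[1.0, 0.0, 0.0], [0.0, -1.0, -0.0], [0.0, 0.0, -1.0]]
contact_force: [0.9, -1.5, 4.2]
opening: 0.006
gripper_force: 2.4
```

White resists harder from about 15 mm down, so it is the blocked one; I stop there. I retreat and go to the cover.

Call:
send_rows(
  series=[
    [[0,0,-0.9],[0,0,0]],
    [[0,0,-0.9],[0,0,0]],
    [[0,0,-0.9],[0,0,0]],
    [[0,0,-0.9],[0,0,0]],
    [[-0.15,-0.98,0],[0,0,0]],
  ],
)

```text
time_s: 10.62
tool_pos: [0.5465, -0.1766, 0.2556]
tcp_rot: [[1.0, -0.002, 0.007], [-0.002, -1.0, -0.003], [0.007, 0.003, -1.0]]
contact_force: [0.8, 0.3, -0.4]
opening: 0.004
gripper_force: 0.0
```

Call:
send_rows(
  series=[
    [[-0.15,-0.98,0],[0,0,0]],
    [[-0.15,-0.98,0],[0,0,0]],
    [[-0.15,-0.98,0],[0,0,0]],
    [[-0.15,-0.98,0],[0,0,0]],
    [[-0.15,-0.98,0],[0,0,0]],
  ],
  grip=50,
)

```text
time_s: 11.03
tool_pos: [0.5199, -0.0249, 0.2502]
tcp_rot: [[1.0, 0.0, -0.002], [0.0, -1.0, 0.001], [-0.002, -0.001, -1.0]]
contact_force: [0.6, -0.1, 0.6]
opening: 0.346
gripper_force: 0.0
```

Call:
send_rows(
  series=[
    [[-0.15,-0.98,0],[0,0,0]],
    [[-0.15,-0.98,0],[0,0,0]],
    [[-0.15,-0.98,0],[0,0,0]],
    [[-0.15,-0.98,0],[0,0,0]],
    [[-0.15,-0.98,0],[0,0,0]],
  ],
)

```text
time_s: 11.45
tool_pos: [0.4973, 0.1219, 0.2502]
tcp_rot: [[1.0, 0.0, -0.002], [0.0, -1.0, 0.0], [-0.002, -0.0, -1.0]]
contact_force: [0.1, -0.0, 0.2]
opening: 0.542
gripper_force: 0.0
```

Call:
send_rows(
  series=[
    [[-0.15,-0.98,0],[0,0,0]],
    [[-0.15,-0.98,0],[0,0,0]],
    [[-0.15,-0.98,0],[0,0,0]],
    [[-0.15,-0.98,0],[0,0,0]],
    [[-0.15,-0.98,0],[0,0,0]],
  ],
)

```text
time_s: 11.87
tool_pos: [0.4747, 0.2687, 0.2501]
tcp_rot: [[1.0, 0.0, -0.002], [0.0, -1.0, -0.0], [-0.002, 0.0, -1.0]]
contact_force: [-0.5, 0.2, -0.1]
opening: 0.545
gripper_force: 0.0
```

Call:
send_rows(
  series=[
    [[-0.1,-0.9,0],[0,0,0]],
    [[0,0,0],[0,0,0]],
    [[0,0,0],[0,0,0]],
  ],
)

```text
time_s: 12.12
tool_pos: [0.472, 0.2952, 0.25]
tcp_rot: [[1.0, 0.003, -0.002], [0.003, -1.0, -0.001], [-0.002, 0.001, -1.0]]
contact_force: [-0.1, -0.0, 0.5]
opening: 0.545
gripper_force: 0.0
```

```bash
cat > red.py <<'E'
from h import *
import sys
c=cap('wrist');np.save('pics/w2.npy',c,allow_pickle=True)
h=cv2.cvtColor(c['frame'],cv2.COLOR_RGB2HSV)
m=cv2.inRange(h,(0,150,60),(8,255,255))|cv2.inRange(h,(172,150,60),(180,255,255))
for k in cv2.findContours(m,0,2)[0]:
    if cv2.contourArea(k)>300:
        (u,v),r=cv2.minEnclosingCircle(k);print(round(u),round(v),round(r),cv2.contourArea(k),cv2.boundingRect(k),onz(c,u,v,.045).round(4))
cv2.imwrite('pics/'+sys.argv[1],cv2.resize(c['frame'],(800,600))[:,:,::-1])
s=ctrl.state();print(s['tool_pos'].round(4),s['time_s'])
E
python3 red.py f.png
```

```text
326 121 16 724.0 (311, 106, 32, 31) [0.521  0.2132 0.045 ]
252 121 23 1625.5 (229, 98, 47, 47) [0.5211 0.2978 0.045 ]
347 36 54 2567.0 (294, 12, 107, 52) [0.6109 0.196  0.045 ]
[0.4723 0.2942 0.2501] 12.1667
```

View pics/f.png

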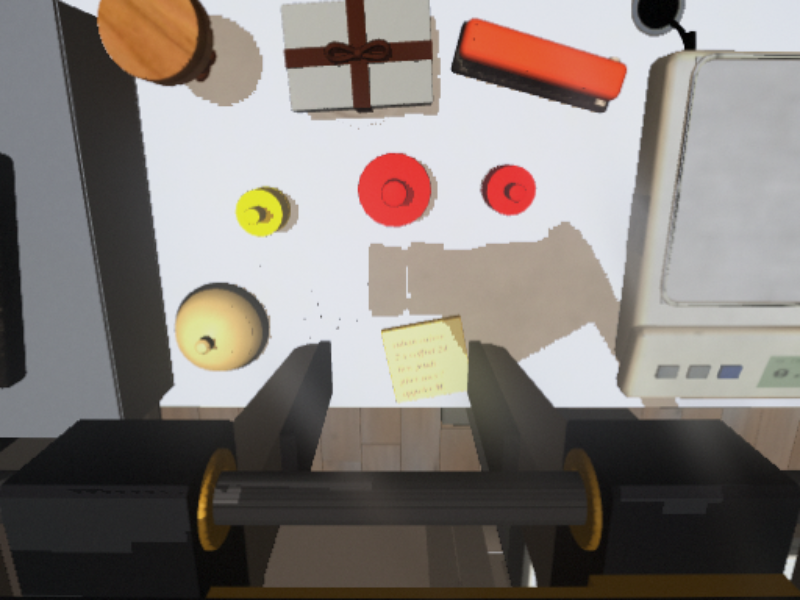

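The view shows the big red cover at (395,189) with its grip centred, which puts it at (.521,.298). The neighbours are clear. I descend and grasp it.

Call:
send_rows(
  series=[
    [[0.9,-0.1,0.5],[0,0,0]],
    [[0.72,-0.02,0.8],[0,0,0]],
    [[0,0,1],[0,0,0]],
    [[0,0,1],[0,0,0]],
    [[0,0,1],[0,0,0]],
  ],
  grip=44,
  squeeze=12,
)

```text
time_s: 12.58
tool_pos: [0.5219, 0.2962, 0.1205]
tcp_rot: [[1.0, -0.002, -0.001], [-0.002, -1.0, -0.0], [-0.001, 0.0, -1.0]]
contact_force: [0.6, 1.3, 0.1]
opening: 0.479
gripper_force: 0.0
```

Call:
send_rows(
  series=[
    [[0,0,0.8],[0,0,0]],
    [[0,0,0.6],[0,0,0]],
    [[0,0,0.2],[0,0,0]],
    [[0,0,0],[0,0,0]],
    [[0,0,0],[0,0,0]],
  ],
)

```text
time_s: 13.0
tool_pos: [0.5221, 0.2974, 0.0745]
tcp_rot: [[1.0, -0.001, -0.0], [-0.001, -1.0, 0.0], [-0.0, -0.0, -1.0]]
contact_force: [-1.2, 0.7, 0.2]
opening: 0.481
gripper_force: 0.0
```

Call:
send_rows(
  series=[
    [[0,0,0.45],[0,0,0]],
    [[0,0,0.3],[0,0,0]],
    [[0,0,0.1],[0,0,0]],
    [[0,0,0],[0,0,0]],
    [[0,0,0],[0,0,0]],
  ],
)

```text
time_s: 13.42
tool_pos: [0.522, 0.2981, 0.0489]
tcp_rot: [[1.0, 0.0, 0.0], [0.0, -1.0, 0.0], [0.0, -0.0, -1.0]]
contact_force: [0.7, -0.6, 0.5]
opening: 0.482
gripper_force: 0.0
```

Call:
send_rows(
  series=[
    [[0,0,0],[0,0,0]],
    [[0,0,0],[0,0,0]],
    [[0,0,0],[0,0,0]],
    [[0,0,0],[0,0,0]],
    [[0,0,0],[0,0,0]],
  ],
  grip=8,
)

```text
time_s: 13.83
tool_pos: [0.5219, 0.2981, 0.0486]
tcp_rot: [[1.0, 0.0, 0.0], [0.0, -1.0, 0.0], [0.0, -0.0, -1.0]]
contact_force: [0.2, -0.4, -1.6]
opening: 0.194
gripper_force: 12.0
```

Call:
send_rows(
  series=[
    [[0,0,0],[0,0,0]],
    [[0,0,0],[0,0,0]],
    [[0,0,0],[0,0,0]],
  ],
)

```text
time_s: 14.08
tool_pos: [0.5218, 0.2981, 0.0485]
tcp_rot: [[1.0, 0.0, 0.0], [0.0, -1.0, 0.0], [0.0, -0.0, -1.0]]
contact_force: [-0.2, 1.0, 1.2]
opening: 0.191
gripper_force: 12.0
```

Gripped: the opening is 17.6 mm, which matches the grip. Now I lift and carry it back toward the station.

Call:
send_rows(
  series=[
    [[0,0,-0.5],[0,0,0]],
    [[0,0,-1],[0,0,0]],
    [[0,0,-1],[0,0,0]],
    [[0,0,-1],[0,0,0]],
    [[0,0,-1],[0,0,0]],
  ],
)

```text
time_s: 14.5
tool_pos: [0.5214, 0.2978, 0.1845]
tcp_rot: [[1.0, 0.0, -0.001], [0.0, -1.0, -0.0], [-0.001, 0.0, -1.0]]
contact_force: [0.3, 0.9, -0.6]
opening: 0.191
gripper_force: 12.0
```

Call:
send_rows(
  series=[
    [[0,0,-1],[0,0,0]],
    [[0,0,-1],[0,0,0]],
    [[0,0,-0.6],[0,0,0]],
    [[0,0.4,0],[0,0,0]],
    [[-0.1,0.8,0],[0,0,0]],
  ],
)

```text
time_s: 14.92
tool_pos: [0.5194, 0.263, 0.2618]
tcp_rot: [[1.0, 0.002, 0.002], [0.002, -1.0, 0.001], [0.002, -0.001, -1.0]]
contact_force: [0.6, -1.3, -1.6]
opening: 0.192
gripper_force: 12.0
```

Call:
send_rows(
  series=[
    [[-0.1,0.95,0],[0,0,0]],
    [[-0.1,0.95,0],[0,0,0]],
    [[-0.1,0.95,0],[0,0,0]],
    [[-0.1,0.95,0],[0,0,0]],
    [[-0.1,0.95,0],[0,0,0]],
  ],
)

```text
time_s: 15.33
tool_pos: [0.5024, 0.1174, 0.2597]
tcp_rot: [[1.0, 0.001, -0.002], [0.001, -1.0, -0.001], [-0.002, 0.001, -1.0]]
contact_force: [1.4, 0.6, -1.8]
opening: 0.192
gripper_force: 12.0
```

Call:
send_rows(
  series=[
    [[-0.1,0.95,0],[0,0,0]],
    [[-0.1,0.95,0],[0,0,0]],
    [[-0.1,0.95,0],[0,0,0]],
    [[-0.1,0.95,0],[0,0,0]],
    [[-0.1,0.95,0],[0,0,0]],
  ],
)

```text
time_s: 15.75
tool_pos: [0.4873, -0.0249, 0.2598]
tcp_rot: [[1.0, 0.0, -0.002], [0.0, -1.0, -0.0], [-0.002, 0.0, -1.0]]
contact_force: [-0.2, -0.3, 0.1]
opening: 0.193
gripper_force: 12.0
```

Call:
send_rows(
  series=[
    [[-0.1,0.95,0],[0,0,0]],
    [[-0.1,0.95,0],[0,0,0]],
    [[-0.1,0.95,0],[0,0,0]],
    [[0,0.95,0],[0,0,0]],
    [[0,0.95,0],[0,0,0]],
  ],
)

```text
time_s: 16.17
tool_pos: [0.4782, -0.1671, 0.2598]
tcp_rot: [[1.0, 0.0, -0.002], [0.0, -1.0, 0.0], [-0.002, -0.0, -1.0]]
contact_force: [1.4, -0.3, -0.1]
opening: 0.189
gripper_force: 12.0
```

Call:
send_rows(
  series=[
    [[0,0.8,0],[0,0,0]],
    [[0,0.4,0],[0,0,0]],
    [[0,0,0],[0,0,0]],
    [[0,0,0],[0,0,0]],
  ],
)

```text
time_s: 16.5
tool_pos: [0.4791, -0.2014, 0.2603]
tcp_rot: [[1.0, -0.001, -0.002], [-0.001, -1.0, 0.001], [-0.002, -0.001, -1.0]]
contact_force: [0.7, -0.4, -1.1]
opening: 0.195
gripper_force: 12.0
```

```bash
cat > kn.py <<'E'
from h import *
import sys
c=cap('wrist');h=cv2.cvtColor(c['frame'],cv2.COLOR_RGB2HSV)
s=ctrl.state();t=s['tool_pos'];print(t.round(4),s['opening'],s['time_s'])
red=cv2.inRange(h,(0,150,60),(8,255,255))|cv2.inRange(h,(172,150,60),(180,255,255))
for nm,m,z in(('yel',cv2.inRange(h,(24,150,120),(34,255,255)),.129),('brown',cv2.inRange(h,(0,120,40),(14,255,190)),.129),('red',red,t[2]-.0035)):
    for k in cv2.findContours(m,0,2)[0]:
        if cv2.contourArea(k)>400:
            (u,v),r=cv2.minEnclosingCircle(k);print(nm,round(u),round(v),round(r),cv2.contourArea(k),cv2.boundingRect(k),onz(c,u,v,z).round(4))
cv2.imwrite('pics/'+sys.argv[1],cv2.resize(c['frame'],(800,600))[:,:,::-1])
E
python3 kn.py g.png
```

```text
[ 0.4793 -0.2008  0.2606] 0.18839748444210908 16.55
yel 340 94 20 1132.0 (321, 74, 38, 41) [ 0.5569 -0.2781  0.129 ]
brown 255 226 49 2930.0 (232, 178, 69, 97) [ 0.43   -0.2018  0.129 ]
brown 425 86 20 1122.5 (405, 67, 39, 39) [ 0.5637 -0.3538  0.129 ]
red 254 230 45 3566.0 (210, 190, 90, 84) [ 0.4802 -0.2019  0.2571]
red 424 86 19 601.0 (406, 71, 37, 34) [ 0.5597 -0.2892  0.2571]
```

View pics/g.png

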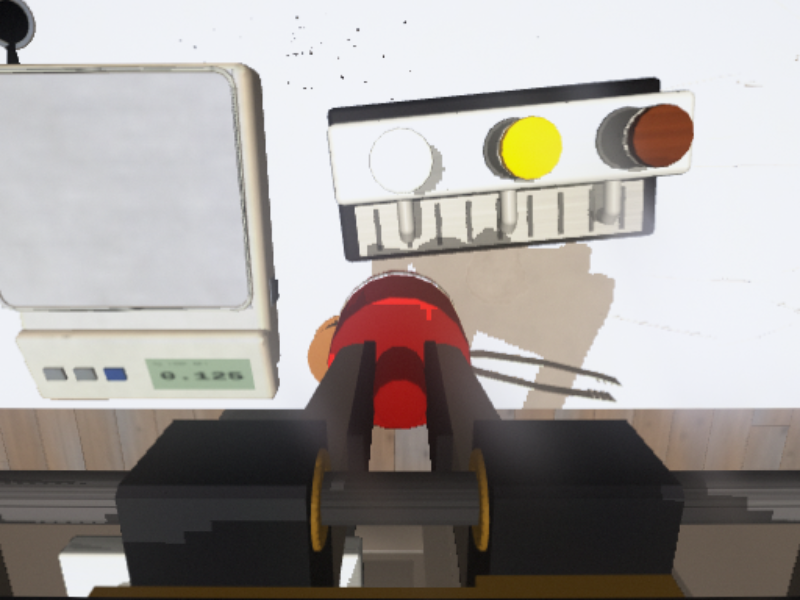

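The cover hangs upright at the TCP, and white at (400,160) is in line with it. The neighbouring knobs put the white knob at (.550,-.202). I move over it and lower.

Call:
send_rows(
  series=[
    [[0.8,0,0],[0,0,0]],
    [[0.8,0.04,0],[0,0,0]],
    [[0.76,0,0],[0,0,0]],
    [[0,0,0.8],[0,0,0]],
    [[0,0,0.7],[0,0,0]],
  ],
)

```text
time_s: 16.97
tool_pos: [0.5525, -0.2011, 0.2162]
tcp_rot: [[1.0, 0.003, 0.002], [0.003, -1.0, -0.0], [0.002, 0.0, -1.0]]
contact_force: [-1.3, 0.2, -2.0]
opening: 0.191
gripper_force: 12.0
```

Call:
send_rows(
  series=[
    [[0,0,0.4],[0,0,0]],
    [[0,0,0],[0,0,0]],
    [[0,0,0],[0,0,0]],
  ],
)

```text
time_s: 17.22
tool_pos: [0.5504, -0.2017, 0.2042]
tcp_rot: [[1.0, 0.001, -0.001], [0.001, -1.0, 0.001], [-0.001, -0.001, -1.0]]
contact_force: [0.4, -0.4, -0.5]
opening: 0.191
gripper_force: 12.0
```

```bash
python3 kn.py i.png
```

```text
[ 0.551  -0.2022  0.2051] 0.19173118319761065 17.2667
brown 260 228 48 2380.0 (236, 183, 65, 91) [ 0.5229 -0.2065  0.129 ]
red 255 229 45 3557.5 (210, 189, 90, 85) [ 0.5524 -0.2024  0.2016]
```

View pics/i.png

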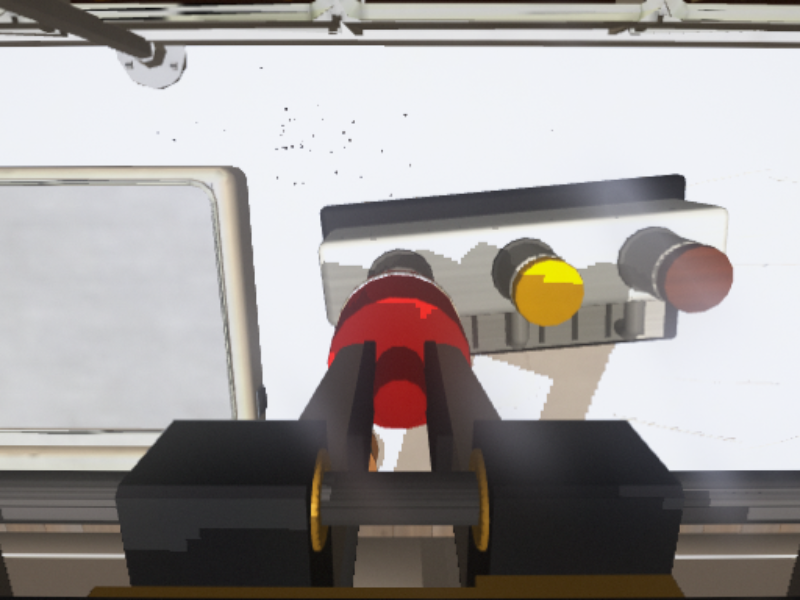

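The barrel at (400,265) lines up with the cover's axis. I lower it with force checks.

Call:
send_rows(
  series=[
    [[0,0,0.12],[0,0,0]],
    [[0,0,0.12],[0,0,0]],
    [[0,0,0.1],[0,0,0]],
    [[0,0,0.1],[0,0,0]],
  ],
)

```text
time_s: 17.6
tool_pos: [0.5508, -0.2028, 0.1913]
tcp_rot: [[1.0, 0.0, 0.001], [0.0, -1.0, -0.0], [0.001, 0.0, -1.0]]
contact_force: [-0.1, 0.0, -1.2]
opening: 0.191
gripper_force: 12.0
```

Call:
send_rows(
  series=[
    [[0,0,0.1],[0,0,0]],
    [[0,0,0.1],[0,0,0]],
  ],
)

```text
time_s: 17.77
tool_pos: [0.5507, -0.2028, 0.185]
tcp_rot: [[1.0, 0.0, 0.0], [0.0, -1.0, -0.0], [0.0, 0.0, -1.0]]
contact_force: [-0.1, -0.6, -0.5]
opening: 0.189
gripper_force: 12.0
```

Call:
send_rows(
  series=[
    [[0,0,0.1],[0,0,0]],
    [[0,0,0.1],[0,0,0]],
  ],
)

```text
time_s: 17.93
tool_pos: [0.5507, -0.2027, 0.1788]
tcp_rot: [[1.0, 0.0, -0.0], [0.0, -1.0, 0.0], [-0.0, -0.0, -1.0]]
contact_force: [-0.5, -0.0, -1.3]
opening: 0.195
gripper_force: 12.0
```

Call:
send_rows(
  series=[
    [[0,0,0.15],[0,0,0]],
    [[0,0,0.15],[0,0,0]],
    [[0,0,0.1],[0,0,0]],
  ],
)

```text
time_s: 18.18
tool_pos: [0.5505, -0.2026, 0.1665]
tcp_rot: [[1.0, 0.0, -0.0], [0.0, -1.0, 0.0], [-0.0, -0.0, -1.0]]
contact_force: [0.3, -0.2, -1.0]
opening: 0.188
gripper_force: 12.0
```

Call:
send_rows(
  series=[
    [[0,0,0.1],[0,0,0]],
    [[0,0,0.1],[0,0,0]],
    [[0,0,0],[0,0,0]],
  ],
)

```text
time_s: 18.43
tool_pos: [0.5504, -0.2025, 0.1605]
tcp_rot: [[1.0, 0.0, -0.001], [0.0, -1.0, 0.0], [-0.001, -0.0, -1.0]]
contact_force: [-0.3, -0.2, -0.8]
opening: 0.187
gripper_force: 12.0
```

Call:
send_rows(
  series=[
    [[0,0,0.03],[0,0,0]],
    [[0,0,0],[0,0,0]],
  ],
)

```text
time_s: 18.6
tool_pos: [0.5508, -0.2027, 0.1603]
tcp_rot: [[1.0, 0.0, 0.0], [0.0, -1.0, 0.0], [0.0, -0.0, -1.0]]
contact_force: [0.3, -0.5, -2.0]
opening: 0.19
gripper_force: 12.0
```

Call:
send_rows(
  series=[
    [[0,0,0.03],[0,0,0]],
    [[0,0,0],[0,0,0]],
  ],
)

```text
time_s: 18.77
tool_pos: [0.5508, -0.2027, 0.1595]
tcp_rot: [[1.0, 0.0, 0.0], [0.0, -1.0, -0.0], [0.0, 0.0, -1.0]]
contact_force: [-0.3, -0.4, -1.4]
opening: 0.192
gripper_force: 12.0
```

Call:
send_rows(
  series=[
    [[0,0,0.06],[0,0,0]],
    [[0,0,0.06],[0,0,0]],
    [[0,0,0],[0,0,0]],
  ],
)

```text
time_s: 19.02
tool_pos: [0.5505, -0.2026, 0.1554]
tcp_rot: [[1.0, 0.0, -0.0], [0.0, -1.0, 0.0], [-0.0, -0.0, -1.0]]
contact_force: [0.3, -0.0, -0.2]
opening: 0.188
gripper_force: 12.0
```

Call:
send_rows(
  series=[
    [[0,0,0.03],[0,0,0]],
    [[0,0,0.03],[0,0,0]],
    [[0,0,0],[0,0,0]],
  ],
)

```text
time_s: 19.27
tool_pos: [0.5507, -0.2026, 0.1538]
tcp_rot: [[1.0, 0.0, -0.0], [0.0, -1.0, 0.0], [-0.0, -0.0, -1.0]]
contact_force: [-0.4, 0.2, -0.4]
opening: 0.191
gripper_force: 12.0
```

Call:
send_rows(
  series=[
    [[0,0,0.02],[0,0,0]],
    [[0,0,0],[0,0,0]],
  ],
)

```text
time_s: 19.43
tool_pos: [0.5507, -0.2027, 0.1533]
tcp_rot: [[1.0, 0.0, -0.0], [0.0, -1.0, 0.0], [-0.0, -0.0, -1.0]]
contact_force: [-0.2, 1.1, -0.3]
opening: 0.188
gripper_force: 12.0
```

Call:
send_rows(
  series=[
    [[0,0,0.02],[0,0,0]],
    [[0,0,0],[0,0,0]],
    [[0,0,0],[0,0,0]],
  ],
)

```text
time_s: 19.68
tool_pos: [0.5507, -0.2027, 0.1528]
tcp_rot: [[1.0, 0.0, -0.0], [0.0, -1.0, 0.0], [-0.0, -0.0, -1.0]]
contact_force: [0.2, -1.1, -1.4]
opening: 0.195
gripper_force: 12.0
```

Call:
send_rows(
  series=[
    [[0,0,0.02],[0,0,0]],
    [[0,0,0],[0,0,0]],
    [[0,0,0],[0,0,0]],
  ],
)

```text
time_s: 19.93
tool_pos: [0.5507, -0.2027, 0.1521]
tcp_rot: [[1.0, 0.0, -0.0], [0.0, -1.0, 0.0], [-0.0, -0.0, -1.0]]
contact_force: [-0.4, 0.6, -1.5]
opening: 0.192
gripper_force: 12.0
```

The ceiling is now within about 0.5 mm of the knob, so one last small step and then release.

Call:
send_rows(
  series=[
    [[0,0,0.015],[0,0,0]],
    [[0,0,0],[0,0,0]],
    [[0,0,0],[0,0,0]],
  ],
)

```text
time_s: 20.18
tool_pos: [0.5507, -0.2027, 0.1517]
tcp_rot: [[1.0, 0.0, -0.0], [0.0, -1.0, 0.0], [-0.0, -0.0, -1.0]]
contact_force: [1.1, -0.4, -0.6]
opening: 0.193
gripper_force: 12.0
```

Call:
send_rows(
  series=[
    [[0,0,0],[0,0,0]],
    [[0,0,0],[0,0,0]],
    [[0,0,0],[0,0,0]],
    [[0,0,0],[0,0,0]],
    [[0,0,0],[0,0,0]],
  ],
  grip=44,
)

```text
time_s: 20.6
tool_pos: [0.5508, -0.2027, 0.1518]
tcp_rot: [[1.0, 0.0, 0.0], [0.0, -1.0, -0.0], [0.0, 0.0, -1.0]]
contact_force: [-0.1, 0.5, -0.3]
opening: 0.477
gripper_force: 0.0
```

Call:
send_rows(
  series=[
    [[0,0,-0.3],[0,0,0]],
    [[0,0,-0.6],[0,0,0]],
    [[0,0,-0.9],[0,0,0]],
    [[0,0,-1],[0,0,0]],
    [[0,0,-1],[0,0,0]],
  ],
)

```text
time_s: 21.02
tool_pos: [0.5504, -0.2026, 0.2675]
tcp_rot: [[1.0, 0.0, -0.0], [0.0, -1.0, 0.0], [-0.0, -0.0, -1.0]]
contact_force: [0.4, -0.5, -0.0]
opening: 0.482
gripper_force: 0.0
```

Call:
send_rows(
  series=[
    [[-0.9,0,0],[0,0,0]],
    [[-0.9,0,0],[0,0,0]],
    [[-0.9,0,0],[0,0,0]],
    [[0,0,0],[0,0,0]],
    [[0,0,0],[0,0,0]],
  ],
)

```text
time_s: 21.43
tool_pos: [0.4693, -0.2028, 0.2668]
tcp_rot: [[1.0, -0.001, 0.001], [-0.001, -1.0, -0.0], [0.001, 0.0, -1.0]]
contact_force: [-0.0, 0.3, 0.2]
opening: 0.476
gripper_force: 0.0
```

```bash
python3 - <<'E'
from h import *
c=cap('wrist');d=cap('scene')
x=cv2.resize(c['frame'][0:240,120:480],(600,400));y=cv2.resize(d['frame'][220:340,210:310],(200,240))
o=np.zeros((400,800,3),'uint8');o[:,:600]=x;o[:240,600:]=y
cv2.imwrite('pics/j.png',o[:,:,::-1]);print(ctrl.state()['tool_pos'],ctrl.state()['contact_force'])
E
```

```text
[ 0.47071663 -0.20295331  0.26648468] [-0.56459419 -0.28987472 -0.59693594]
```

View pics/j.png

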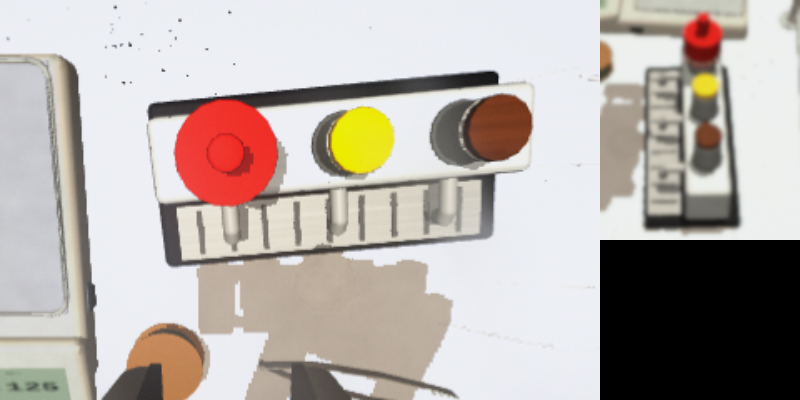

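The cover sits upright on the left (white) knob at (226,152), and yellow and brown are down. The gripper is clear of everything, so I hand the job in.

```bash
python3 -c "
from station import ctrl
print(ctrl.hand_in())"
```

```text
the job is handed in; nothing more can be done
None
```

I pushed the yellow and brown pistons fully home, stopped the blocked white one at about 15 mm when it pushed back harder, set the red cover upright over its knob and let go, then handed the job in at about 21 s; no verdict came back.

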